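Pin the swing arm to the sawing board

ROBOT

A 6-joint arm with a two-finger parallel gripper is mounted at the origin on the work surface. World frame = base frame: x ahead of the robot, y to its left, z up, the work surface at z = 0. Lengths are in m, angles in rad, forces in N, time in s.
With the tool pointing down it reaches from about 0.275 to 0.725 m from the base axis. Payload 15.9 kg.
Tool frame: the origin (TCP) lies where the fingers leave the gripper's body, on its centre line; the fingertips stand 73 mm ahead of it and the grasp point (between the pads) lies 54 mm ahead of it; z points along the fingers, y is the line along which they close (so a half turn about z gives the same grasp; the last joint's range is limited). The gripper opens to 85 mm and grips with 20 to 120 N. Pads are 22 mm wide; open, the fingers measure 114 mm over their backs; the gripper's body (76 mm by 85 mm) begins 54 mm behind the grasp point. The pads swing forward as they close: fully open they stand 13 mm farther back than shut.
Start: joints at [-1.295, 0.213, -0.034, 1.323, 0, 1.571], TCP at [0.136, -0.481, 0.304] pointing down, gripper open.
Joint ranges: [-2.98, 2.98], [-0.74, 1.72], [-1.14, 1.35], [-2.1, 2.04], [-1.57, 1.44], [-3.14, 3.14]. Speed limits (rad/s): [1.89, 1.89, 2.39, 2.57, 3.14, 3.14].

INTERFACE

Orientations are given as a unit quaternion [x, y, z, w].
In Python, from bench import robot gives the robot as it stands. The module is installed in compiled form; this text tells all that it offers.
- The arm moves only by the tool step_arm, never from a script. Its argument "increments" is a list that holds one entry, the list of rows, each a list of 7 numbers: the shift along the tool's x, y, z in m, then the turn, a rotation vector about the tool's x, y, z in rad, then the opening, from 0 (shut) to 1 (fully open). In form: [[[dx, dy, dz, wx, wy, wz, claw], ...]]. A call has 1 to 12 rows; each row is the pose to reach, as a shift and turn from the pose commanded when the call began, along the tool's axes at that moment; what a row does not reach only later rows make up. A row lasts 1/8 s, in which the tool goes at most 62.5 mm and 10.7 degrees, less where a joint would pass 70% of its speed; a pose out of reach is approached as far as the arm can. A call with a gripper value outside its range is refused whole. The fingers move at their own pace and stop on an object; "force" is the grip in N (left out, the last holds). Time passes only in rows, so rows that repeat a pose let the fingers close. It gives the time, the measured TCP pose, the force, the opening and the grip force at its end, in the units of the state.
- robot.state(): the state, without advancing time (a new reading comes with each control period).
- robot.get_image(name): name is "side" or "top"; returns the picture (420x560x3 uint8, red, green, blue); there is no depth.
- robot.camera_model(name): a dict with "mtx" (3x3 intrinsics, pixels), "cam_to_world" (4x4, takes a point from camera to world coordinates). Camera axes: x right, y up, looking along -z (the intrinsics and any distortion apply to the point x, -y, -z); pixel columns grow to the right and rows downward; lengths in m; the calibration is good to about 2 mm. A picture is of the moment at which its call begins. camera_model takes no time and is no camera call.
- robot.sign_off(): hands the job in; it is judged then, once.
The state is a dict: "time_s": time; "joints": joint angles; "qvel": joint speeds; "joint_efforts": joint torques, N m; "eef_pos": TCP position; "orientation": TCP orientation; "force": force on the tool from outside, world axes, zero at the start; "moment": the same for the moment, N m; "width": finger opening in m; "grasp_force": force on a finger pad.
Only numpy, scipy, OpenCV 4.12 (cv2) and the standard library are available. Lean on these libraries where they do the work, as an engineer would, in place of code of your own. Each camera call takes 0.05 s, during which the arm holds its last target. There are 200 camera calls.

TASK

Slide the loose wooden swing arm along the sawing board by its red handle until its round knuckle sits home in the V seat under the blue knuckle (the hinge block is adjustable, so feel for the stop), then take the orange-handled hinge pin from the dark rack and push it down through all the knuckles until its steel collar is flush on the blue one. Press gently, never force or hammer the parts; leave the glue bottle, coping saw and plywood offcut where they are, and let go at the end.

Things in the scene. Friction and masses are not known exactly. Their poses are not given: they have to be found in the camera images.
- board: plywood sawing board, fixed, 200 x 320 x 25 mm, origin at the centre of its underside. In a slot at its +y end is a stiff wooden hinge block, flush with the board, carrying a 90 degree V seat that opens to the board's -y and over it a round blue knuckle, 36 mm across, 45 to 57 mm above the bench. A vertical 11.6 mm hole goes through blue knuckle and block.
- eye_nominal (a point): nominal centre of the blue knuckle's hole at its top, x 0, y +70 mm on the board, 57 mm above the bench (height and x are true); axes are the board's, z up. The hinge block was clamped up to 20 mm nearer or farther along y and its true place is not reported: the swing arm's hole, once pushed home in the V, lies under the true hole within about 1 mm.
- swing_half: loose pale wooden swing arm, 0.28 kg, lying flat on the board, 18 mm thick (2 mm free under the blue knuckle): a round knuckle 36 mm across with a vertical 11.6 mm hole, and a bar 30 mm wide running from it along the swing arm's -y to 152 mm. Origin at the centre of the knuckle's hole, at its underside. It slides in along its own +y; dragging takes under 6 N, a steady 9 N means the V is reached.
- swing_handle (a point): middle of the swing arm's upright red handle, 100 mm along -y from the knuckle's centre, 42 mm above the swing arm's underside. The handle is 22 mm thick along the swing arm's y, 34 mm wide along its x, and stands from 18 to 61 mm above the swing arm's underside. Axes are the swing arm's.
- pin: hinge pin, 70 g, standing in the rack with its collar on the rack's top: steel shank 10 mm thick and 52 mm long with its lowest 8 mm tapered to a 5 mm tip, collar 24 mm across and 4 mm thick, then a round orange grip 18 mm thick and 38 mm tall. Origin at the tip, z up.
- pin_shoulder (a point): underside of the pin's collar on its axis, 52 mm above the tip. When the pin is home this lies on the blue knuckle's top. A hidden spring catch in the block's lower hole grips the pin over the last 13 to 16 mm of travel: pushing on takes about 3 to 12 N; the pin's own weight does not do it.
- pin_grip (a point): point on the pin's axis in the orange grip, 27 mm above the collar's underside and 15 mm below the grip's top: a good height to hold it, the fingertips then clear the collar.
- pin_rack: dark wooden pin rack fixed to the bench, 70 x 90 x 56 mm, origin at the centre of its underside; the pin stands in its middle hole, 12.5 mm wide.
- glue: white glue bottle, 56 mm across, 150 mm tall, standing on the bench, origin at the centre of its underside. Bystander.
- coping_saw: blue coping saw lying flat on the bench, frame 100 x 150 mm with a 100 mm wooden handle along its -y, origin at the middle of the blade. Bystander.
- offcut: plywood offcut, about 90 x 135 x 9 mm, lying on the bench, origin at its underside. Bystander.
Things that resemble listed ones, but are neither listed nor needed, are in the scene too. Of the things like the swing_half, leave any that is turquoise; of the rest the smaller one is meant.

How it is judged:
By the outcome, as a careful person would: the job done as asked, in the order asked, and still so for the second after the job is handed in, with the robot touching nothing.
It also fails if it takes over 72 s, if anything falls off the work surface, if the arm or the gripper's body presses on something with over 40 N, if the wrist force passes 120 N, or if a joint passes its speed limit or range.

## Working session

There is one attempt and no reset: what is moved stays moved. The work goes in short steps, Python scripts to look and compute and a tool call to move; the robot and the scene stay as the last step left them, time stands still between calls to the robot, and variables do not carry over. Pictures are saved under pics/ and viewed, at most 10 in all, crops included, and the job is handed in when it is done.

Besides the shell and the picture viewer there is one more tool, called after "Call:" as name(argument=value, ...) on one line, values as JSON. step_arm: Moves the arm, as the interface text tells. Its arguments: {"type":"object","properties":{"increments":{"type":"array"},"force":{"type":"number"}},"required":["increments"]}

```bash
mkdir -p pics
python3 - <<'E'
from bench import robot
import cv2,numpy as np
for n in("top","side"):
    im=robot.get_image(n); cv2.imwrite(f"pics/{n}0.png",im[:,:,::-1])
    m=robot.camera_model(n); print(n,{k:(np.round(v,4).tolist() if not isinstance(v,str) else v) for k,v in m.items()})
print(robot.state())
E
```

```text
top {'mtx': [[432.5159, 0.0, 284.1031], [0.0, 432.5159, 209.5375], [0.0, 0.0, 1.0]], 'cam_to_world': [[-0.0169, 0.9935, -0.1123, 0.3848], [-0.9998, -0.0157, 0.0108, 0.0214], [0.009, 0.1125, 0.9936, 1.1537], [0.0, 0.0, 0.0, 1.0]]}
side {'mtx': [[479.9023, 0.0, 283.5797], [0.0, 479.9023, 204.1733], [0.0, 0.0, 1.0]], 'cam_to_world': [[0.98, 0.118, -0.1605, 0.3352], [-0.1985, 0.6451, -0.7378, -0.846], [0.0165, 0.7549, 0.6556, 0.8504], [0.0, 0.0, 0.0, 1.0]]}
{'time_s': 0.1, 'joints': array([-1.29498877e+00,  2.13311874e-01, -3.49184621e-02,  1.32352495e+00,
        2.94045513e-05,  1.57082182e+00]), 'qvel': array([ 4.81775280e-04, -7.32262114e-05,  2.29305060e-04,  4.84140801e-04,
        5.97219424e-04, -1.69188681e-03]), 'joint_efforts': array([ 1.75847821e-03, -6.87251616e+01,  4.87806809e+01,  1.22836023e-02,
        1.33319722e-04,  2.96115013e-05]), 'eef_pos': array([ 0.13611059, -0.48089481,  0.30349407]), 'orientation': array([ 9.90507973e-01,  1.37454447e-01, -5.13557425e-05, -4.76945771e-04]), 'force': array([-0.14300525,  0.29205789, -0.68437506]), 'moment': array([0.03295094, 0.03186319, 0.00463172]), 'grasp_force': 0.0, 'width': 0.08567297104079406}
```

View pics/top0.png

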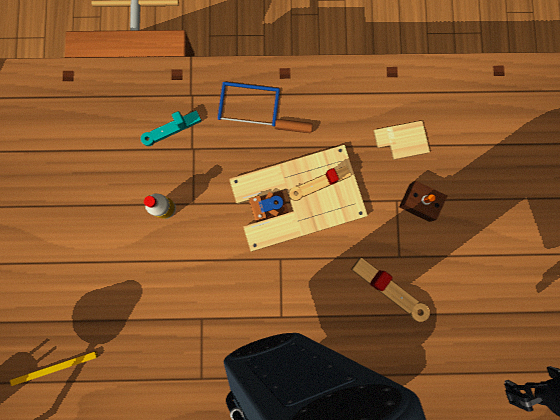

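View pics/side0.png

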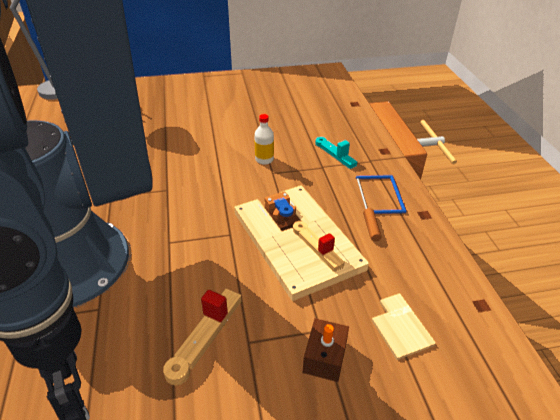

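The top view shows the board centred near (300,197). The small swing arm has its knuckle at about (296,192) and its red handle at about (332,176), and the blue knuckle is near (268,205). The rack with the orange pin is near (428,199). The larger look-alike lies at (385,285) and the turquoise one at (172,128). I'll zoom in on the board.

```bash
cat > h.py <<'E'
import cv2,numpy as np
from bench import robot
def ray(n,px):
    m=robot.camera_model(n);K=np.array(m["mtx"]);T=np.array(m["cam_to_world"])
    d=np.linalg.inv(K)@[px[0],px[1],1]; d=T[:3,:3]@[d[0],-d[1],-d[2]]
    return T[:3,3],d
def at(n,px,z):
    o,d=ray(n,px); return o+d*(z-o[2])/d[2]
def proj(n,P):
    m=robot.camera_model(n);K=np.array(m["mtx"]);T=np.array(m["cam_to_world"])
    c=T[:3,:3].T@(np.array(P)-T[:3,3]); c=K@[c[0],-c[1],-c[2]]; return c[:2]/c[2]
def tri(a,b):
    (o1,d1),(o2,d2)=ray("top",a),ray("side",b)
    s=np.linalg.lstsq(np.c_[d1,-d2],o2-o1,rcond=None)[0]
    p,q=o1+d1*s[0],o2+d2*s[1]; return (p+q)/2,np.linalg.norm(p-q)
def mask(im,lo,hi):
    return cv2.inRange(cv2.cvtColor(im,cv2.COLOR_RGB2HSV),lo,hi)
def blobs(mk,off=(0,0),amin=8):
    n,l,s,c=cv2.connectedComponentsWithStats(mk)
    return [(np.round(c[i]+off,1).tolist(),s[i].tolist()) for i in range(1,n) if s[i,4]>=amin]
E
python3 - <<'E'
from h import *
t=cv2.imread("pics/top0.png");s=cv2.imread("pics/side0.png")
a=cv2.resize(t[140:255,220:455],None,fx=3.4,fy=3.4,interpolation=cv2.INTER_CUBIC)
cv2.imwrite("pics/tc.png",a)
b=cv2.resize(s[180:380,230:390],None,fx=3,fy=3,interpolation=cv2.INTER_CUBIC); cv2.imwrite("pics/sc.png",b)
for n,i in(("top",t),("side",s)):
    i=i[:,:,::-1].copy()
    print(n,"blue",blobs(mask(i,(100,120,60),(125,255,255))))
    print("red",blobs(cv2.bitwise_or(mask(i,(0,190,70),(4,255,255)),mask(i,(172,150,50),(180,255,255)))))
    print("orange",blobs(mask(i,(6,210,170),(14,255,255))))
E
```

```text
top blue [([249.4, 95.5], [218, 82, 62, 44, 383]), ([271.1, 203.4], [259, 196, 24, 16, 241])]
red [([331.7, 175.6], [326, 168, 13, 17, 129]), ([149.2, 201.0], [144, 196, 11, 11, 99]), ([382.8, 280.7], [374, 271, 18, 20, 199])]
orange [([432.1, 198.0], [430, 195, 5, 6, 19])]
side blue [([31.0, 26.6], [19, 0, 28, 66, 335]), ([177.6, 35.6], [122, 0, 110, 77, 7417]), ([44.5, 74.5], [42, 68, 6, 13, 23]), ([388.0, 194.0], [356, 176, 50, 37, 272]), ([283.7, 207.4], [275, 198, 18, 19, 219])]
red [([263.3, 117.7], [259, 114, 9, 8, 60]), ([325.9, 243.4], [319, 234, 15, 20, 236]), ([214.0, 305.3], [201, 290, 26, 32, 587])]
orange [([327.8, 332.8], [324, 324, 10, 19, 104])]
```

View pics/tc.png

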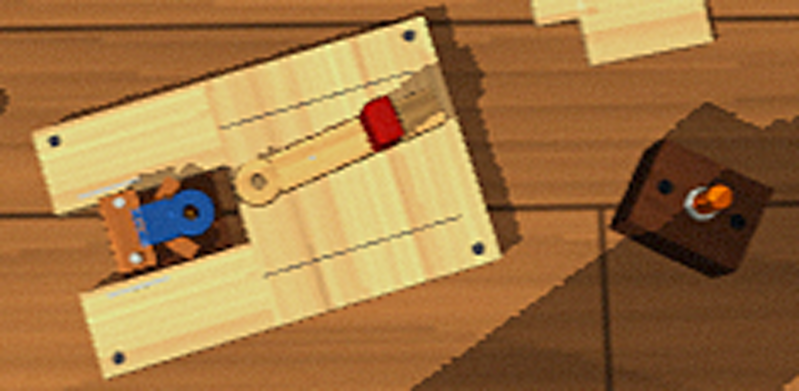

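View pics/sc.png

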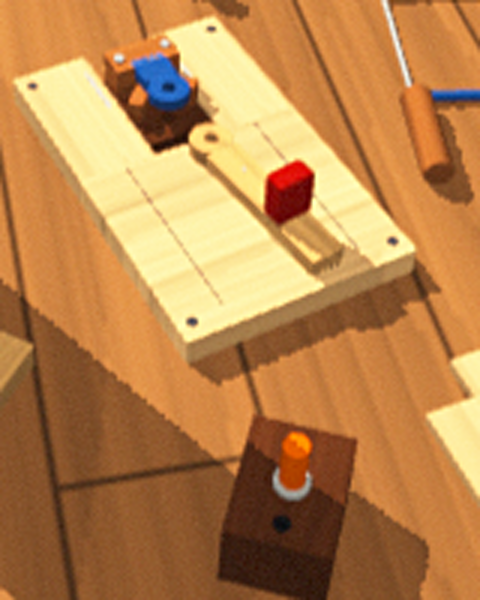

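The crop puts the blue hole at about (276.2,202.4), the swing hole at about (296.2,192.9), the pin collar at about (427,200) and the grip top at about (432,197). Next I'll convert these to metric positions.

Run:
```python
from h import *
np.set_printoptions(precision=4,suppress=True)
T=lambda x,y:(220+x/3.4,140+y/3.4)
S=lambda x,y:(230+x/3,180+y/3)
c=[at("top",T(*p),.025) for p in((33,131),(427,15),(499,257),(105,378))]
scr=[at("top",T(*p),.025) for p in((55,141),(409,36),(478,249),(119,358))]
print("corners",np.array(c)[:,:2].tolist(),[np.linalg.norm(c[i]-c[i-1]) for i in range(4)])
cen=np.mean(c,0);cs=np.mean(scr,0)
yv=(scr[0]+scr[3]-scr[1]-scr[2]);yv/=np.linalg.norm(yv);xv=np.array([yv[1],-yv[0],0])
print("centre",cen,cs,"yv",yv,"xv",xv, "yaw",np.degrees(np.arctan2(-yv[0],yv[1])))
cs[2]=0
for nm,a,b,z in(("blue",T(191,212),S(168,88),.057),("swing",T(259,180),S(210,138),.043),("collar",T(703,203),S(293,487),.060),("griptop",T(720,195),S(300,440),.098)):
    P=at("top",a,z);Q=at("side",b,z);print(nm,P,Q,*tri(a,b),"board xy",[(P-cs)@xv,(P-cs)@yv],"side",[(Q-cs)@xv,(Q-cs)@yv])
print("nom eye",cs+.07*yv)
print("handle",*tri((331.7,175.6),(325.9,243.4)))
print("handle top face", at("top",T(375,120),.086),at("side",S(290,174),.086))
e=[at("top",T(*p),.025) for p in((437,66),(455,120))]
print("bar end guess",at("top",T(425,97),.043))
```

```text
corners [[0.5971872593686572, 0.15153009358636088], [0.6851067649346554, -0.15837306299272638], [0.49295602147466566, -0.20777584729808493], [0.40497380868328614, 0.09713928674741037]] [np.float64(0.19976078317069548), np.float64(0.32213321144621504), np.float64(0.19839995793686188), np.float64(0.3173548624767706)]
centre [ 0.5451 -0.0294  0.025 ] [ 0.5442 -0.0287  0.025 ] yv [-0.2745  0.9616 -0.    ] xv [0.9616 0.2745 0.    ] yaw 15.933612573237413
blue [0.5276 0.0294 0.057 ] [0.5314 0.0266 0.057 ] [0.5299 0.0292 0.0546] 0.004085579910406981 board xy [np.float64(-9.087721597493863e-05), np.float64(0.06036505407049063)] side [np.float64(0.0028431041576763606), np.float64(0.05663638390222038)]
swing [ 0.5532 -0.0228  0.043 ] [ 0.5561 -0.0242  0.043 ] [ 0.5549 -0.023   0.0418] 0.002992930597202455 board xy [np.float64(0.010244785992681226), np.float64(0.003152396125355518)] side [np.float64(0.012646356413314748), np.float64(0.0010362936440040742)]
collar [ 0.528 -0.356  0.06 ] [ 0.5316 -0.3618  0.06  ] [ 0.5308 -0.3583  0.0544] 0.004222722407765213 board xy [np.float64(-0.1055116549146293), np.float64(-0.31033678234219103)] side [np.float64(-0.1036105233366592), np.float64(-0.3168401692276796)]
griptop [ 0.5287 -0.3556  0.098 ] [ 0.5353 -0.3537  0.098 ] [ 0.5314 -0.3553  0.1005] 0.006195256336914872 board xy [np.float64(-0.10473282721677264), np.float64(-0.31014317114022094)] side [np.float64(-0.0978720682376636), np.float64(-0.3101208133168769)]
nom eye [ 0.525   0.0387 -0.    ]
handle [ 0.5943 -0.1139  0.0653] 0.00207310039268656
handle top face [ 0.5901 -0.1076  0.086 ] [ 0.5947 -0.1171  0.086 ]
bar end guess [ 0.6158 -0.1518  0.043 ]
```

```bash
cat >> h.py <<'E'
from scipy.spatial.transform import Rotation as R
def plan(x,y,z,yaw):
    s=robot.state();r=R.from_quat(s["orientation"]);p=np.array(s["eef_pos"])
    t=R.from_euler("z",yaw,degrees=True)*R.from_euler("x",180,degrees=True)
    print("pos",p.round(4),"F",np.round(s["force"],1),"w",round(s["width"],4),"t",s["time_s"])
    print("shift",r.inv().apply(np.array([x,y,z])-p).round(4).tolist(),"rot",(r.inv()*t).as_rotvec().round(3).tolist())
E
python3 -c "
from h import *
plan(.595,-.114,.22,24.3)"
```

```text
pos [ 0.1361 -0.4809  0.3035] F [-0.1  0.3 -0.7] w 0.0857 t 0.1
shift [0.5415, -0.228, 0.0837] rot [-0.001, -0.0, -0.148]
```

Call:
step_arm(increments=[[[0.05,-0.02,0,0,0,0,1],[0.1,-0.04,0,0,0,0,1],[0.15,-0.06,0,0,0,-0.05,1],[0.2,-0.08,0,0,0,-0.1,1],[0.25,-0.1,0,0,0,-0.148,1],[0.3,-0.13,0,0,0,-0.148,1],[0.35,-0.15,0.02,0,0,-0.148,1],[0.4,-0.17,0.04,0,0,-0.148,1],[0.45,-0.19,0.06,0,0,-0.148,1],[0.5,-0.21,0.08,0,0,-0.148,1],[0.5415,-0.228,0.0837,0,0,-0.148,1],[0.5415,-0.228,0.0837,0,0,-0.148,1]]])

```text
time_s: 1.6
eef_pos: [0.5964, -0.1121, 0.2187]
orientation: [0.977, 0.212, -0.001, -0.0]
force: [-0.9, -0.2, 0.3]
width: 0.0859
grasp_force: 0.0
```

```bash
python3 -c "
from h import *
plan(.595,-.114,.124,24.3)
im=robot.get_image('side')[:,:,::-1]
cv2.imwrite('pics/s1.png',cv2.resize(im[120:320,220:420],None,fx=3,fy=3,interpolation=cv2.INTER_CUBIC))
a=robot.get_image('top')[:,:,::-1]
cv2.imwrite('pics/t1.png',cv2.resize(a[120:260,220:380],None,fx=4,fy=4,interpolation=cv2.INTER_CUBIC))
"
```

```text
pos [ 0.5964 -0.1121  0.2187] F [-0.9 -0.2  0.3] w 0.0859 t 1.6
shift [-0.002, 0.0013, 0.0947] rot [-0.001, 0.001, 0.003]
```

View pics/s1.png

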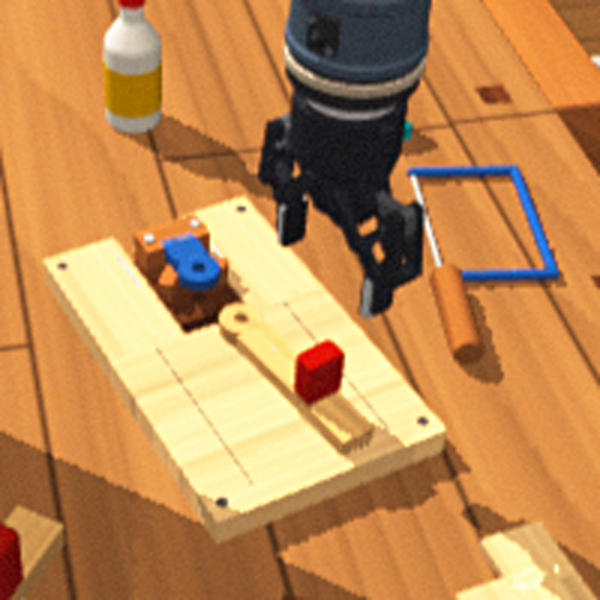

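The side view shows the open fingers straddling the bar line above the red handle, which sits at crop (320,370). That alignment is good, so I'll descend and close.

Call:
step_arm(increments=[[[-0.002,0.001,0.03,0,0,0,1],[-0.002,0.001,0.06,0,0,0,1],[-0.002,0.001,0.085,0,0,0,1],[-0.002,0.001,0.094,0,0,0,1],[-0.002,0.001,0.094,0,0,0,1],[-0.002,0.001,0.094,0,0,0,0.6],[-0.002,0.001,0.094,0,0,0,0.3],[-0.002,0.001,0.094,0,0,0,0.1],[-0.002,0.001,0.094,0,0,0,0.1],[-0.002,0.001,0.094,0,0,0,0.1]]], force=25)

```text
time_s: 2.95
eef_pos: [0.5939, -0.116, 0.1266]
orientation: [0.978, 0.21, 0.0, 0.0]
force: [-0.9, 0.5, 6.2]
width: 0.0218
grasp_force: 24.9
```

```bash
python3 -c "
from h import *
plan(.595,-.114,.124,15.9)
im=robot.get_image('side')[:,:,::-1]
cv2.imwrite('pics/s2.png',cv2.resize(im[120:320,220:420],None,fx=3,fy=3,interpolation=cv2.INTER_CUBIC))
"
```

```text
pos [ 0.5939 -0.116   0.1266] F [-0.9  0.5  6.2] w 0.0218 t 2.95
shift [0.0018, -0.0014, 0.0026] rot [0.0, -0.001, 0.146]
```

```bash
python3 -c "
from h import *
plan(.5665,-.107,.127,15.9)
"
```

```text
pos [ 0.5939 -0.116   0.1266] F [-0.6  0.1  5.7] w 0.0214 t 3.0
shift [-0.0213, -0.0195, -0.0004] rot [0.0, -0.001, 0.146]
```

Call:
step_arm(increments=[[[-0.004,-0.004,-0.001,0,0,0.03,0.1],[-0.008,-0.008,-0.001,0,0,0.06,0.1],[-0.012,-0.012,-0.001,0,0,0.09,0.1],[-0.016,-0.016,-0.001,0,0,0.12,0.1],[-0.0213,-0.0195,-0.001,0,0,0.146,0.1],[-0.0213,-0.0195,-0.001,0,0,0.146,0.1],[-0.0213,-0.0195,-0.001,0,0,0.146,0.1]]])

```text
time_s: 3.88
eef_pos: [0.5664, -0.107, 0.1273]
orientation: [0.99, 0.139, 0.0, 0.0]
force: [0.6, -0.3, -2.3]
width: 0.0218
grasp_force: 24.7
```

```bash
python3 -c "
from h import *
plan(.5665,-.107,.127,15.9)
im=robot.get_image('side')[:,:,::-1]
cv2.imwrite('pics/s3.png',cv2.resize(im[140:300,230:390],None,fx=3.7,fy=3.7,interpolation=cv2.INTER_CUBIC))
"
```

```text
pos [ 0.5664 -0.107   0.1273] F [ 0.6 -0.3 -2.3] w 0.0218 t 3.875
shift [0.0001, 0.0, 0.0003] rot [0.0, -0.0, 0.001]
```

View pics/s3.png

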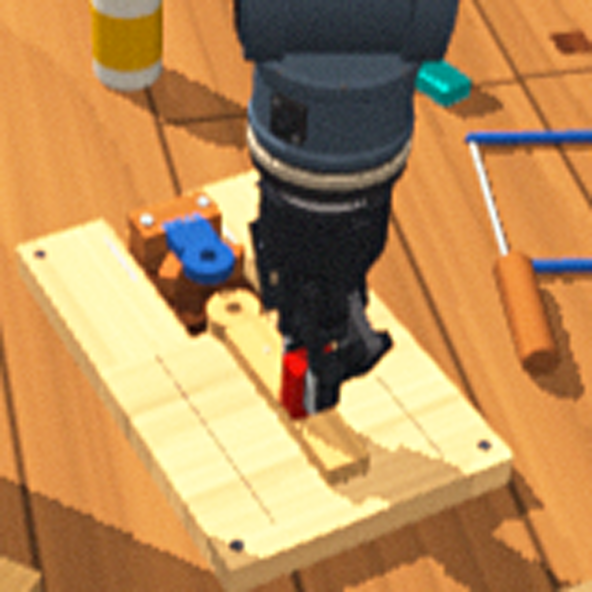

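The swing arm is parallel to the board. Its hole is at crop (233,308), heading for the blue hole at (208,257). I'll advance now.

Call:
step_arm(increments=[[[0,-0.004,0.0006,0,0,0,0.1],[0,-0.008,0.0006,0,0,0,0.1],[0,-0.012,0.0006,0,0,0,0.1],[0,-0.016,0.0006,0,0,0,0.1],[0,-0.02,0.0006,0,0,0,0.1],[0,-0.024,0.0006,0,0,0,0.1],[0,-0.028,0.0006,0,0,0,0.1],[0,-0.028,0.0006,0,0,0,0.1]]])

```text
time_s: 4.92
eef_pos: [0.5585, -0.0797, 0.1266]
orientation: [0.99, 0.139, -0.0, -0.0]
force: [0.0, 1.1, 0.4]
width: 0.0216
grasp_force: 24.9
```

Call:
step_arm(increments=[[[0,-0.001,0,0,0,0,0.1],[0,-0.002,0,0,0,0,0.1],[0,-0.003,0,0,0,0,0.1],[0,-0.004,0,0,0,0,0.1],[0,-0.004,0,0,0,0,0.1]]])

```text
time_s: 5.55
eef_pos: [0.5575, -0.0761, 0.1266]
orientation: [0.99, 0.138, 0.0, -0.0]
force: [0.8, 1.0, 0.3]
width: 0.0218
grasp_force: 25.0
```

Predicted home for the handle is about (0.5555,-0.0687), so I'll creep.

Call:
step_arm(increments=[[[0,-0.001,0,0,0,0,0.1],[0,-0.002,0,0,0,0,0.1],[0,-0.003,0,0,0,0,0.1],[0,-0.004,0,0,0,0,0.1],[0,-0.004,0,0,0,0,0.1]]])

```text
time_s: 6.18
eef_pos: [0.5564, -0.0722, 0.1266]
orientation: [0.99, 0.139, 0.0, -0.0]
force: [-0.2, -0.3, -0.4]
width: 0.0217
grasp_force: 25.1
```

Call:
step_arm(increments=[[[0,-0.001,0,0,0,0,0.1],[0,-0.002,0,0,0,0,0.1],[0,-0.002,0,0,0,0,0.1]]])

```text
time_s: 6.55
eef_pos: [0.5558, -0.0703, 0.1266]
orientation: [0.99, 0.139, 0.0, -0.0]
force: [0.1, -0.2, 0.3]
width: 0.0218
grasp_force: 25.1
```

Call:
step_arm(increments=[[[0,-0.001,0,0,0,0,0.1],[0,-0.002,0,0,0,0,0.1],[0,-0.002,0,0,0,0,0.1]]])

```text
time_s: 6.92
eef_pos: [0.5553, -0.0684, 0.1266]
orientation: [0.99, 0.138, 0.0, -0.0]
force: [0.8, -0.3, 1.8]
width: 0.0215
grasp_force: 25.1
```

Call:
step_arm(increments=[[[0,-0.001,0,0,0,0,0.1],[0,-0.001,0,0,0,0,0.1]]])

```text
time_s: 7.18
eef_pos: [0.5552, -0.0678, 0.1267]
orientation: [0.99, 0.138, 0.0, 0.0]
force: [2.2, -4.4, 0.6]
width: 0.0213
grasp_force: 25.3
```

Call:
step_arm(increments=[[[0,-0.001,0,0,0,0,0.1],[0,-0.001,0,0,0,0,0.1]]])

```text
time_s: 7.42
eef_pos: [0.5553, -0.0671, 0.1269]
orientation: [0.99, 0.138, 0.001, 0.001]
force: [4.3, -6.7, -1.5]
width: 0.0218
grasp_force: 25.9
```

Call:
step_arm(increments=[[[0.0007,-0.0005,0,0,0,0,0.1],[0.0007,-0.0007,0,0,0,0,0.1],[0.0007,-0.0007,0,0,0,0,0.1]]])

```text
time_s: 7.8
eef_pos: [0.5558, -0.0663, 0.1268]
orientation: [0.99, 0.138, 0.001, 0.001]
force: [4.6, -7.7, -1.3]
width: 0.0217
grasp_force: 25.8
```

Call:
step_arm(increments=[[[0.0008,0,0,0,0,0,0.1],[0.0008,-0.0005,0,0,0,0,0.1],[0.0008,-0.0005,0,0,0,0,0.1]]])

```text
time_s: 8.18
eef_pos: [0.5563, -0.0655, 0.1268]
orientation: [0.99, 0.138, 0.0, 0.001]
force: [4.6, -6.8, -1.3]
width: 0.0217
grasp_force: 25.7
```

```bash
python3 -c "
from h import *
plan(.5665,-.107,.127,15.9)
for n,s in(('side',np.s_[170:270,240:340]),('top',np.s_[160:235,230:330])):
    im=robot.get_image(n)[:,:,::-1]
    cv2.imwrite(f'pics/{n}4.png',im); cv2.imwrite(f'pics/{n}4c.png',cv2.resize(im[s],None,fx=4,fy=4,interpolation=cv2.INTER_CUBIC))
a=cv2.imread('pics/side4c.png');b=cv2.imread('pics/top4c.png');b=cv2.copyMakeBorder(b,0,100,0,0,0)
cv2.imwrite('pics/4.png',np.hstack([a,b]))
"
```

```text
pos [ 0.5563 -0.0655  0.1268] F [ 4.6 -6.8 -1.3] w 0.0217 t 8.175
shift [-0.0016, 0.0427, -0.0001] rot [0.001, -0.001, -0.0]
```

View pics/4.png

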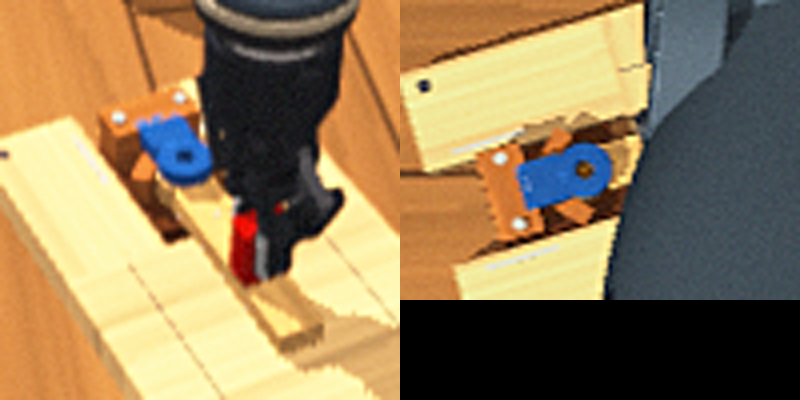

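The knuckle is now under the blue one. It is sliding along one V wall towards +x, so I'll keep following it.

Call:
step_arm(increments=[[[0.0005,-0.0005,0,0,0,0,0.1],[0.001,-0.001,0,0,0,0,0.1],[0.001,-0.001,0,0,0,0,0.1]]])

```text
time_s: 8.65
eef_pos: [0.557, -0.065, 0.127]
orientation: [0.99, 0.138, 0.0, 0.001]
force: [2.7, -12.7, 1.3]
width: 0.022
grasp_force: 24.6
```

Force along the board's y is about -13 N with the lateral component gone, so both V walls are in contact and it is seated. I'll relax slightly, release and lift.

Call:
step_arm(increments=[[[0,0.001,0,0,0,0,0.1],[0,0.001,0,0,0,0,0.1]]])

```text
time_s: 8.9
eef_pos: [0.5571, -0.0652, 0.1268]
orientation: [0.99, 0.138, 0.0, 0.001]
force: [1.1, -6.2, 1.9]
width: 0.0217
grasp_force: 25.0
```

Call:
step_arm(increments=[[[0,0,0,0,0,0,0.4],[0,0,0,0,0,0,0.7],[0,0,0,0,0,0,1],[0,0,0,0,0,0,1],[0,0,-0.03,0,0,0,1],[0,0,-0.07,0,0,0,1],[0,0,-0.11,0,0,0,1],[0,0,-0.11,0,0,0,1]]])

```text
time_s: 9.9
eef_pos: [0.5581, -0.0648, 0.2395]
orientation: [0.99, 0.138, 0.002, 0.001]
force: [-0.1, 0.3, -1.5]
width: 0.0857
grasp_force: 0.0
```

```bash
python3 -c "
from h import *
plan(.530,-.3575,.25,60)
plan(.530,-.3575,.25,15.9)
im=robot.get_image('side');o=blobs(mask(im,(6,180,120),(16,255,255)));print(o)
r=cv2.bitwise_or(mask(im,(0,190,70),(4,255,255)),mask(im,(172,150,50),(180,255,255)));print('red',blobs(r))
t=robot.get_image('top');print('top or',blobs(mask(t,(6,180,120),(16,255,255))));
cv2.imwrite('pics/side5.png',im[:,:,::-1]);cv2.imwrite('pics/top5.png',t[:,:,::-1])
a=cv2.resize(im[180:280,240:340],None,fx=4,fy=4,interpolation=cv2.INTER_CUBIC)
b=cv2.resize(im[300:400,280:380],None,fx=4,fy=4,interpolation=cv2.INTER_CUBIC)
cv2.imwrite('pics/5.png',np.hstack([a,b])[:,:,::-1])
"
```

```text
pos [ 0.5581 -0.0648  0.2395] F [-0.1  0.3 -1.5] w 0.0857 t 9.9
shift [-0.1072, 0.2738, -0.0105] rot [0.003, -0.004, -0.769]
pos [ 0.5581 -0.0648  0.2395] F [-0.1  0.3 -1.5] w 0.0857 t 9.9
shift [-0.1072, 0.2738, -0.0105] rot [0.002, -0.005, 0.0]
[([398.3, 129.8], [369, 101, 58, 61, 1303]), ([355.2, 103.9], [351, 102, 9, 6, 28]), ([265.0, 115.3], [259, 113, 10, 9, 18]), ([422.1, 133.9], [420, 132, 6, 5, 8]), ([385.3, 150.6], [379, 147, 12, 8, 41]), ([415.3, 161.9], [409, 158, 13, 10, 39]), ([387.2, 180.2], [382, 179, 10, 6, 15]), ([398.0, 185.4], [395, 178, 7, 17, 21]), ([363.4, 180.4], [360, 180, 8, 2, 12]), ([392.7, 189.9], [391, 186, 4, 8, 9]), ([273.3, 199.2], [264, 192, 26, 19, 149]), ([397.6, 205.6], [394, 201, 7, 8, 15]), ([294.0, 207.2], [293, 206, 3, 4, 8]), ([371.0, 221.9], [363, 206, 17, 35, 311]), ([275.4, 212.1], [273, 208, 6, 8, 35]), ([425.8, 214.4], [419, 211, 13, 9, 60]), ([385.3, 214.7], [382, 214, 9, 3, 13]), ([298.3, 228.0], [298, 223, 3, 11, 11]), ([132.6, 244.2], [131, 242, 4, 5, 8]), ([381.2, 244.9], [380, 243, 4, 5, 8]), ([132.4, 256.3], [131, 254, 5, 6, 9]), 
[... 2650 characters left out ...]
[428, 194, 7, 8, 41]), ([256.1, 208.2], [249, 196, 17, 25, 187]), ([146.1, 211.3], [143, 206, 7, 10, 14]), ([273.6, 212.4], [269, 210, 10, 7, 41]), ([123.0, 286.2], [119, 285, 8, 4, 10]), ([499.7, 317.1], [497, 315, 6, 5, 9]), ([550.9, 328.2], [549, 326, 4, 6, 10]), ([53.0, 337.4], [50, 337, 6, 2, 8]), ([546.0, 349.9], [544, 348, 5, 6, 9]), ([65.1, 377.1], [63, 375, 6, 5, 8]), ([175.5, 383.4], [172, 382, 8, 3, 10]), ([553.8, 387.3], [550, 385, 9, 5, 13]), ([541.5, 400.7], [540, 397, 5, 8, 15]), ([555.8, 401.5], [553, 397, 7, 10, 19]), ([527.6, 402.6], [525, 401, 5, 4, 8]), ([548.1, 412.9], [545, 409, 7, 7, 14]), ([543.3, 414.0], [541, 410, 7, 10, 16]), ([554.4, 415.6], [551, 412, 9, 8, 19])]
```

View pics/5.png

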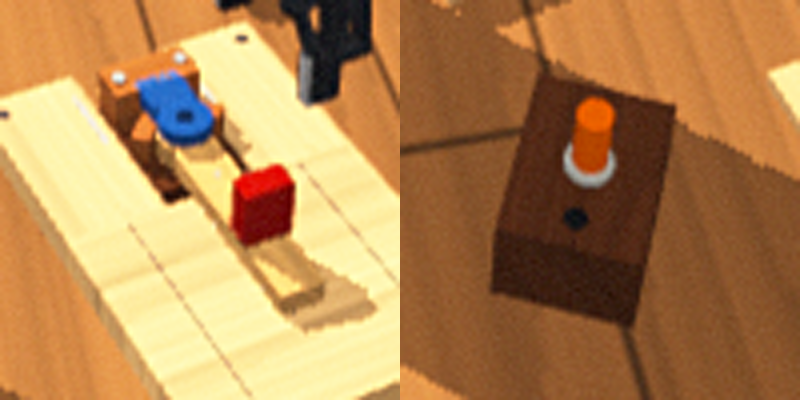

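The swing arm stays seated under the blue knuckle, and the pin stands at side pixels about (328,333). Next I'll fix the pin's position and move above it.

```bash
python3 -c "
from h import *
print(*tri((431,197.6),(327.8,332.9)),at('top',(431,197.6),.09),at('side',(327.8,332.9),.079),at('side',(329.2,326.5),.098))
plan(.531,-.3575,.235,15.9)
"
```

```text
[ 0.53025705 -0.35815287  0.08575061] 0.0010366325636272712 [ 0.5291613  -0.35654964  0.09      ] [ 0.53251361 -0.35384968  0.079     ] [ 0.53389288 -0.35310262  0.098     ]
pos [ 0.5568 -0.0647  0.2364] F [-1.3  0.1 -0.8] w 0.085 t 10.0
shift [-0.1051, 0.2745, 0.0014] rot [0.0, -0.0, 0.0]
```

Call:
step_arm(increments=[[[-0.018,0.045,0,0,0,0,1],[-0.036,0.09,0,0,0,0,1],[-0.054,0.14,0,0,0,0,1],[-0.072,0.187,0,0,0,0,1],[-0.09,0.233,0,0,0,0,1],[-0.1053,0.273,0,0,0,0,1],[-0.1053,0.273,0,0,0,0,1],[-0.1053,0.273,0,0,0,0,1]]])

```text
time_s: 11.0
eef_pos: [0.5301, -0.3557, 0.2353]
orientation: [0.99, 0.138, -0.001, -0.001]
force: [0.1, 0.0, -0.5]
width: 0.0856
grasp_force: 0.0
```

```bash
python3 -c "
from h import *
plan(.5305,-.356,.137,15.9)
"
```

```text
pos [ 0.5301 -0.3557  0.2353] F [ 0.1  0.  -0.5] w 0.0856 t 11.0
shift [0.0004, 0.0006, 0.0983] rot [-0.002, 0.001, 0.0]
```

Call:
step_arm(increments=[[[0,0,0.03,0,0,0,1],[0,0,0.06,0,0,0,1],[0,0,0.085,0,0,0,1],[0,0,0.098,0,0,0,1],[0,0,0.098,0,0,0,1],[0,0,0.098,0,0,0,0.6],[0,0,0.098,0,0,0,0.35],[0,0,0.098,0,0,0,0.1],[0,0,0.098,0,0,0,0.1],[0,0,0.098,0,0,0,0.1]]], force=30)

```text
time_s: 12.25
eef_pos: [0.5305, -0.3563, 0.139]
orientation: [0.99, 0.138, 0.0, 0.0]
force: [-0.7, 0.4, 5.2]
width: 0.0174
grasp_force: 29.2
```

Call:
step_arm(increments=[[[0,0,0,0,0,0,0.1],[0,0,-0.03,0,0,0,0.1],[0,0,-0.06,0,0,0,0.1],[0,0,-0.09,0,0,0,0.1],[0,0,-0.12,0,0,0,0.1],[0,0,-0.12,0,0,0,0.1]]], force=50)

```text
time_s: 13.0
eef_pos: [0.5311, -0.3566, 0.2607]
orientation: [0.99, 0.138, 0.001, 0.001]
force: [0.5, 0.5, -0.7]
width: 0.0164
grasp_force: 49.4
```

```bash
python3 -c "
from h import *
plan(.529,.0304,.255,15.9)
"
```

```text
pos [ 0.5311 -0.3566  0.2607] F [ 0.5  0.5 -0.7] w 0.0164 t 13.0
shift [0.1041, -0.3728, 0.0049] rot [0.003, -0.002, 0.0]
```

Call:
step_arm(increments=[[[0.01,-0.037,0,0,0,0,0.1],[0.021,-0.075,0,0,0,0,0.1],[0.032,-0.115,0,0,0,0,0.1],[0.043,-0.155,0,0,0,0,0.1],[0.054,-0.195,0,0,0,0,0.1],[0.065,-0.235,0,0,0,0,0.1],[0.076,-0.275,0,0,0,0,0.1],[0.087,-0.315,0,0,0,0,0.1],[0.096,-0.345,0,0,0,0,0.1],[0.1041,-0.3728,0.005,0,0,0,0.1],[0.1041,-0.3728,0.005,0,0,0,0.1],[0.1041,-0.3728,0.005,0,0,0,0.1]]])

```text
time_s: 14.5
eef_pos: [0.528, 0.0306, 0.253]
orientation: [0.99, 0.139, -0.0, 0.0]
force: [0.3, -0.1, -0.4]
width: 0.0164
grasp_force: 49.4
```

```bash
python3 -c "
from h import *
plan(.529,.0304,.205,15.9)
"
```

```text
pos [0.528  0.0306 0.253 ] F [ 0.3 -0.1 -0.4] w 0.0164 t 14.5
shift [0.0009, 0.0004, 0.048] rot [-0.0, 0.001, 0.0]
```

Call:
step_arm(increments=[[[0.0009,0.0004,0.02,0,0,0,0.1],[0.0009,0.0004,0.04,0,0,0,0.1],[0.0009,0.0004,0.048,0,0,0,0.1],[0.0009,0.0004,0.048,0,0,0,0.1]]])

```text
time_s: 15.0
eef_pos: [0.5291, 0.0302, 0.2055]
orientation: [0.99, 0.138, -0.0, -0.0]
force: [0.1, -0.0, -0.0]
width: 0.0162
grasp_force: 49.4
```

```bash
python3 -c "
from h import *
plan(.529,.0304,.205,15.9)
im=robot.get_image('side')[:,:,::-1]
cv2.imwrite('pics/side6.png',im);cv2.imwrite('pics/6.png',cv2.resize(im[165:235,245:335],None,fx=8,fy=8,interpolation=cv2.INTER_CUBIC))
p=np.array(robot.state()['eef_pos'])
for z in(.135,.081,.057):print(proj('side',p-[0,0,p[2]-(p[2]-.135)-0]) if z==.135 else proj('side',[p[0],p[1],z]))
"
```

```text
pos [0.5291 0.0302 0.2055] F [ 0.1 -0.  -0. ] w 0.0162 t 15.0
shift [-0.0001, -0.0002, 0.0005] rot [-0.0, 0.001, -0.0]
[285.00045124 204.20491947]
[285.07525869 201.13776445]
[284.89726483 208.43563012]
```

View pics/6.png

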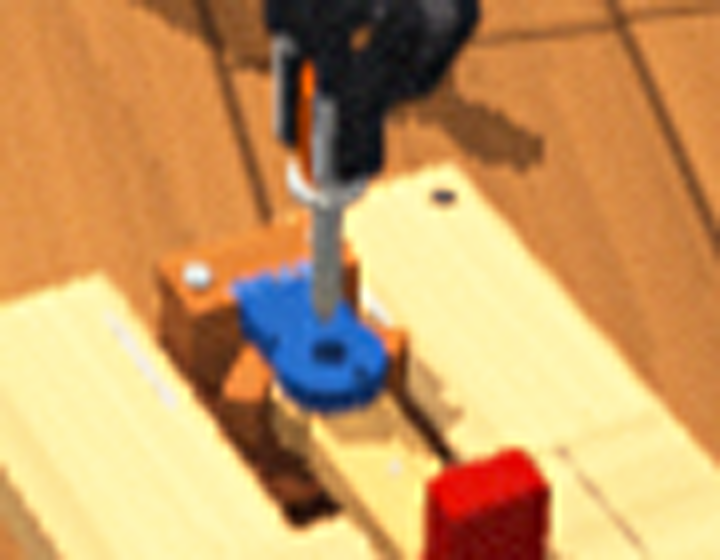

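The tip is at crop (324,320) and the blue hole at (330,350). After a straight drop the tip would land about 0.9 px (roughly 2 mm) left of the hole. I'll shift +1.7 mm along board x and 0.5 mm along +y, then feel down slowly.

Call:
step_arm(increments=[[[0.0017,-0.0005,0,0,0,0,0.1],[0.0017,-0.0005,0.005,0,0,0,0.1],[0.0017,-0.0005,0.01,0,0,0,0.1],[0.0017,-0.0005,0.013,0,0,0,0.1],[0.0017,-0.0005,0.015,0,0,0,0.1],[0.0017,-0.0005,0.0165,0,0,0,0.1],[0.0017,-0.0005,0.0165,0,0,0,0.1]]])

```text
time_s: 15.92
eef_pos: [0.5308, 0.0317, 0.189]
orientation: [0.99, 0.138, -0.0, 0.0]
force: [-0.3, 0.1, -0.2]
width: 0.0165
grasp_force: 49.4
```

Call:
step_arm(increments=[[[0,0,0.0015,0,0,0,0.1],[0,0,0.003,0,0,0,0.1],[0,0,0.004,0,0,0,0.1],[0,0,0.004,0,0,0,0.1]]])

```text
time_s: 16.42
eef_pos: [0.5309, 0.0315, 0.1851]
orientation: [0.99, 0.138, 0.0, 0.0]
force: [0.3, -3.1, 0.5]
width: 0.0165
grasp_force: 49.6
```

Call:
step_arm(increments=[[[-0.0002,0.0008,0,0,0,0,0.1],[-0.0002,0.0008,0.001,0,0,0,0.1],[-0.0002,0.0008,0.002,0,0,0,0.1],[-0.0002,0.0008,0.002,0,0,0,0.1]]])

```text
time_s: 16.92
eef_pos: [0.5308, 0.0308, 0.183]
orientation: [0.99, 0.138, -0.0, 0.0]
force: [0.8, -2.2, -1.0]
width: 0.0169
grasp_force: 49.4
```

Call:
step_arm(increments=[[[0,0.0007,0,0,0,0,0.1],[0,0.0007,0.001,0,0,0,0.1],[0,0.0007,0.002,0,0,0,0.1],[0,0.0007,0.003,0,0,0,0.1],[0,0.0007,0.003,0,0,0,0.1]]])

```text
time_s: 17.55
eef_pos: [0.5309, 0.0303, 0.18]
orientation: [0.99, 0.138, -0.0, -0.0]
force: [0.6, -0.8, -0.5]
width: 0.0161
grasp_force: 49.4
```

Call:
step_arm(increments=[[[0,0.0002,0.001,0,0,0,0.1],[0,0.0002,0.002,0,0,0,0.1],[0,0.0002,0.003,0,0,0,0.1],[0,0.0002,0.004,0,0,0,0.1],[0,0.0002,0.005,0,0,0,0.1],[0,0.0002,0.005,0,0,0,0.1]]])

```text
time_s: 18.3
eef_pos: [0.531, 0.03, 0.175]
orientation: [0.99, 0.138, -0.0, -0.0]
force: [-0.3, -0.1, -1.1]
width: 0.0167
grasp_force: 49.4
```

Call:
step_arm(increments=[[[0,0,0.001,0,0,0,0.1],[0,0,0.002,0,0,0,0.1],[0,0,0.003,0,0,0,0.1],[0,0,0.004,0,0,0,0.1],[0,0,0.005,0,0,0,0.1],[0,0,0.006,0,0,0,0.1],[0,0,0.006,0,0,0,0.1]]])

```text
time_s: 19.18
eef_pos: [0.531, 0.03, 0.169]
orientation: [0.99, 0.138, -0.0, -0.0]
force: [-0.7, 1.3, -1.5]
width: 0.0163
grasp_force: 49.3
```

Call:
step_arm(increments=[[[0,0,0.001,0,0,0,0.1],[0,0,0.002,0,0,0,0.1],[0,0,0.003,0,0,0,0.1],[0,0,0.004,0,0,0,0.1],[0,0,0.005,0,0,0,0.1],[0,0,0.006,0,0,0,0.1],[0,0,0.007,0,0,0,0.1],[0,0,0.007,0,0,0,0.1]]])

```text
time_s: 20.18
eef_pos: [0.531, 0.03, 0.162]
orientation: [0.99, 0.138, -0.0, 0.0]
force: [0.3, 1.8, -0.4]
width: 0.0167
grasp_force: 49.4
```

Call:
step_arm(increments=[[[0,-0.0003,0.001,0,0,0,0.1],[0,-0.0003,0.002,0,0,0,0.1],[0,-0.0003,0.003,0,0,0,0.1],[0,-0.0003,0.004,0,0,0,0.1],[0,-0.0003,0.005,0,0,0,0.1],[0,-0.0003,0.006,0,0,0,0.1],[0,-0.0003,0.006,0,0,0,0.1]]])

```text
time_s: 21.05
eef_pos: [0.5309, 0.0303, 0.156]
orientation: [0.99, 0.138, -0.0, 0.0]
force: [1.2, -2.3, -1.9]
width: 0.0164
grasp_force: 49.3
```

Call:
step_arm(increments=[[[0,0,0.001,0,0,0,0.1],[0,0,0.002,0,0,0,0.1],[0,0,0.003,0,0,0,0.1],[0,0,0.003,0,0,0,0.1]]])

```text
time_s: 21.55
eef_pos: [0.531, 0.0303, 0.153]
orientation: [0.99, 0.138, -0.0, 0.0]
force: [1.3, -2.6, -0.5]
width: 0.0165
grasp_force: 49.3
```

Call:
step_arm(increments=[[[-0.0001,0.0002,0.001,0,0,0,0.1],[-0.0001,0.0002,0.002,0,0,0,0.1],[-0.0001,0.0002,0.003,0,0,0,0.1],[-0.0001,0.0002,0.004,0,0,0,0.1]]])

```text
time_s: 22.05
eef_pos: [0.5309, 0.0301, 0.149]
orientation: [0.99, 0.138, -0.0, -0.0]
force: [0.7, -1.1, 0.6]
width: 0.0164
grasp_force: 49.4
```

Call:
step_arm(increments=[[[0,0,0.001,0,0,0,0.1],[0,0,0.002,0,0,0,0.1],[0,0,0.003,0,0,0,0.1],[0,0,0.004,0,0,0,0.1],[0,0,0.004,0,0,0,0.1]]])

```text
time_s: 22.68
eef_pos: [0.5308, 0.0301, 0.145]
orientation: [0.99, 0.138, -0.0, -0.0]
force: [0.2, -0.1, -0.6]
width: 0.0169
grasp_force: 49.4
```

Call:
step_arm(increments=[[[0,0,0.001,0,0,0,0.1],[0,0,0.002,0,0,0,0.1],[0,0,0.003,0,0,0,0.1],[0,0,0.003,0,0,0,0.1]]])

```text
time_s: 23.18
eef_pos: [0.5308, 0.0301, 0.142]
orientation: [0.99, 0.138, -0.0, 0.0]
force: [-0.1, -1.0, 0.7]
width: 0.0168
grasp_force: 49.6
```

```bash
python3 -c "
from h import *
plan(.531,.03,.14,15.9)
im=robot.get_image('side')[:,:,::-1]
cv2.imwrite('pics/7.png',cv2.resize(im[165:235,245:335],None,fx=8,fy=8,interpolation=cv2.INTER_CUBIC))
"
```

```text
pos [0.5308 0.0301 0.142 ] F [-0.1 -1.   0.7] w 0.0168 t 23.175
shift [0.0002, 0.0001, 0.002] rot [-0.0, 0.0, 0.0]
```

View pics/7.png

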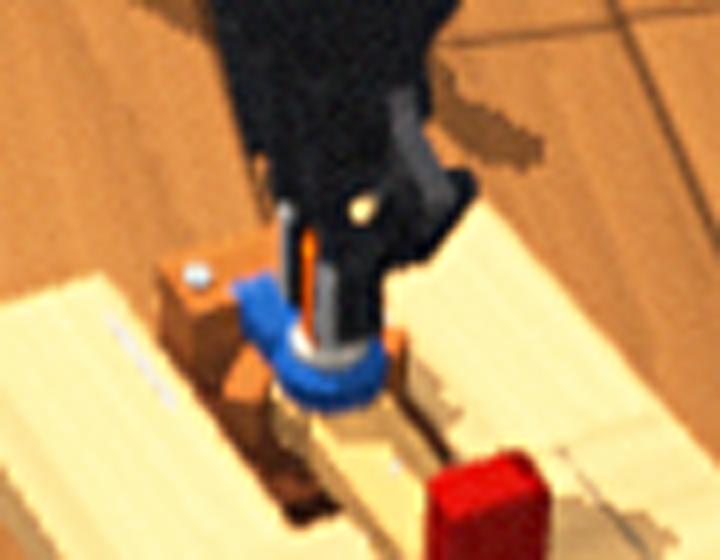

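The collar is in line with the blue knuckle and almost down on it. I'll press on gently to feel it land.

Call:
step_arm(increments=[[[0,0,0.001,0,0,0,0.1],[0,0,0.0015,0,0,0,0.1],[0,0,0.0015,0,0,0,0.1]]])

```text
time_s: 23.6
eef_pos: [0.5309, 0.0301, 0.1406]
orientation: [0.99, 0.138, 0.0, 0.0]
force: [-2.3, -1.0, 3.5]
width: 0.0168
grasp_force: 50.0
```

Call:
step_arm(increments=[[[0,0,0.0005,0,0,0,0.1],[0,0,0.001,0,0,0,0.1],[0,0,0.001,0,0,0,0.1]]])

```text
time_s: 23.98
eef_pos: [0.5309, 0.0301, 0.14]
orientation: [0.99, 0.138, 0.0, 0.0]
force: [-5.8, -1.9, 11.7]
width: 0.0167
grasp_force: 50.9
```

Call:
step_arm(increments=[[[0.0,0,0.0005,0,0,0,0.1],[0.0,0,0.0005,0,0,0,0.1]]])

```text
time_s: 24.22
eef_pos: [0.531, 0.0301, 0.1399]
orientation: [0.99, 0.138, 0.0, 0.0]
force: [-8.2, -2.2, 18.6]
width: 0.0168
grasp_force: 51.7
```

Call:
step_arm(increments=[[[-0.0006,0,0,0,0,0,0.1],[-0.0006,0,0,0,0,0,0.1]]])

```text
time_s: 24.48
eef_pos: [0.5308, 0.03, 0.14]
orientation: [0.99, 0.138, 0.001, -0.0]
force: [-3.8, -0.9, 15.4]
width: 0.0164
grasp_force: 51.2
```

```bash
python3 -c "
from h import *
print(robot.state()['moment'])
plan(.531,.03,.14,15.9)"
```

```text
[-0.11631474  0.99351293  0.00639661]
pos [0.5308 0.03   0.14  ] F [-3.8 -0.9 15.4] w 0.0164 t 24.475
shift [0.0002, 0.0001, -0.0] rot [0.0, -0.002, 0.0]
```

Call:
step_arm(increments=[[[-0.0004,0,0.0002,0,0,0,0.1],[-0.0004,0,0.0002,0,0,0,0.1]]])

```text
time_s: 24.72
eef_pos: [0.5307, 0.03, 0.1399]
orientation: [0.99, 0.138, 0.001, -0.0]
force: [-2.7, 0.7, 15.7]
width: 0.0162
grasp_force: 51.2
```

Call:
step_arm(increments=[[[0,0,-0.0008,0,0,0,0.1],[0,0,-0.0008,0,0,0,0.3],[0,0,-0.001,0,0,0,0.5],[0,0,-0.001,0,0,0,0.8],[0,0,-0.001,0,0,0,0.8],[0,0,-0.03,0,0,0,0.8],[0,0,-0.06,0,0,0,0.8],[0,0,-0.06,0,0,0,0.8]]])

```text
time_s: 25.72
eef_pos: [0.531, 0.0299, 0.2009]
orientation: [0.99, 0.138, 0.002, 0.0]
force: [0.3, 0.3, 0.1]
width: 0.0684
grasp_force: 0.0
```

```bash
python3 -c "
from h import *
im=robot.get_image('side');cv2.imwrite('pics/8.png',im[:,:,::-1])
print([b for b in blobs(mask(im,(6,180,120),(16,255,255))) if 255<b[0][0]<310 and 170<b[0][1]<225])
hsv=cv2.cvtColor(im,cv2.COLOR_RGB2HSV)
print(blobs(mask(im,(100,120,60),(125,255,255)))[-1])
P=(.5308,.0300)
for z in(.057,.061,.099,.112):print(z,proj('side',[*P,z]).round(1))
o=proj('side',[*P,.08]).round().astype(int)
for r in range(188,218):print(r,' '.join('%3d/%3d/%3d'%tuple(hsv[r,c]) for c in (281,283,285,287,289)))
plan(.531,.03,.14,15.9)"
```

```text
[([277.1, 200.1], [264, 191, 26, 20, 210]), ([275.4, 212.1], [273, 208, 6, 8, 35])]
([282.4, 208.1], [275, 200, 18, 16, 114])
0.057 [285.5 208.5]
0.061 [285.5 207.3]
0.099 [285.8 195.6]
0.112 [285.9 191.5]
188  14/175/218  14/172/223  14/179/225  14/178/226  14/155/240
189  15/175/219  14/176/217  15/161/230  18/146/243  18/137/249
190  14/171/218  16/157/233  20/122/250  26/ 97/255  22/113/255
191  16/165/234  17/156/241  25/105/254  28/ 77/255  25/104/255
192  17/156/248  14/189/235  15/145/242  28/ 76/254  28/ 85/255
193  13/182/236  14/169/239  15/161/248  24/118/254  28/ 79/255
194  13/192/231  16/188/249  19/255/255  18/255/254  26/108/255
195  13/187/230  18/255/255  18/255/255  17/255/255  20/190/254
196  13/197/233  17/255/255  19/255/255  18/255/255  14/235/249
197  12/157/232  14/255/244  16/255/255  15/255/255  11/226/218
198   0/ 59/202  11/233/216  11/255/197  11/255/193  11/224/181
199 114/ 85/207   9/210/209  12/255/180  11/255/175  11/225/177
200 108/199/206   7/202/212  11/255/178  11/255/178  10/213/174
201 107/214/207   9/217/206  11/255/178  11/255/177   9/189/17
[... 441 characters left out ...]
/ 69/169
209 108/124/189  24/ 28/235  13/ 79/194  11/ 95/169  26/ 24/158
210 107/206/201  23/ 14/161  25/ 28/206  26/ 26/147 120/  5/113
211 107/214/205 109/127/167 115/ 24/127 114/ 34/121 110/126/123
212 107/231/161 107/204/206 108/201/169 109/200/162 108/197/128
213 109/224/107 108/215/161 108/208/180 107/209/182 107/208/115
214 123/ 62/ 95 108/225/ 94 109/197/105 108/224/ 99 106/218/ 90
215  15/125/210 112/144/ 90 109/195/ 93 109/197/ 93 119/ 75/ 88
216  18/150/255  11/ 96/133 167/ 42/ 97 166/ 46/ 94  13/114/161
217  16/167/170  16/157/190  16/151/193  16/150/191  17/155/225
pos [0.5304 0.0298 0.1995] F [ 0.3 -0.7 -0.4] w 0.0686 t 25.775
shift [0.0005, -0.0, 0.0595] rot [0.0, -0.002, 0.0]
```

The grip's top face is at row 195.7, against 195.6 predicted for home, so the pin is down within a millimetre or two. I'll press once gently on top with closed fingers to make sure it's flush.

Call:
step_arm(increments=[[[0,0,0,0,0,0,0.4],[0,0,0,0,0,0,0],[0,0,0,0,0,0,0],[0,0,0,0,0,0,0],[0,0,0.015,0,0,0,0],[0,0,0.022,0,0,0,0],[0,0,0.025,0,0,0,0],[0,0,0.025,0,0,0,0]]], force=25)

```text
time_s: 26.78
eef_pos: [0.5299, 0.0298, 0.1737]
orientation: [0.99, 0.138, -0.0, -0.0]
force: [0.6, -1.3, 0.6]
width: -0.0002
grasp_force: 0.0
```

Call:
step_arm(increments=[[[0,0,0.001,0,0,0,0],[0,0,0.002,0,0,0,0],[0,0,0.002,0,0,0,0]]])

```text
time_s: 27.15
eef_pos: [0.53, 0.0298, 0.172]
orientation: [0.99, 0.138, 0.0, 0.0]
force: [-0.5, 0.4, 0.1]
width: 0.0001
grasp_force: 0.0
```

Call:
step_arm(increments=[[[0,0,0.0005,0,0,0,0],[0,0,0.001,0,0,0,0],[0,0,0.001,0,0,0,0]]])

```text
time_s: 27.52
eef_pos: [0.5303, 0.0298, 0.1717]
orientation: [0.99, 0.138, 0.001, 0.0]
force: [-2.9, -1.6, 10.7]
width: -0.0003
grasp_force: 5.8
```

Call:
step_arm(increments=[[[0,0,0.0005,0,0,0,0],[0,0,0.0005,0,0,0,0]]])

```text
time_s: 27.78
eef_pos: [0.5304, 0.0297, 0.1717]
orientation: [0.99, 0.138, 0.001, 0.0]
force: [-4.7, -1.9, 18.2]
width: -0.0003
grasp_force: 9.0
```

Call:
step_arm(increments=[[[0,0,-0.01,0,0,0,0],[0,0,-0.05,0,0,0,0],[0,0,-0.1,0,0,0,0],[0,0,-0.1,0,0,0,0.5],[0,0,-0.1,0,0,0,0.5]]])

```text
time_s: 28.4
eef_pos: [0.5299, 0.0298, 0.2703]
orientation: [0.99, 0.138, -0.0, 0.0]
force: [0.2, -0.1, 0.3]
width: 0.036
grasp_force: 0.0
```

```bash
python3 -c "
from h import *
plan(.531,.03,.27,15.9)
im=robot.get_image('side');hsv=cv2.cvtColor(im,cv2.COLOR_RGB2HSV)
for r in range(192,212):print(r,' '.join('%3d/%3d/%3d'%tuple(hsv[r,c]) for c in (283,285,287)))
r=cv2.bitwise_or(mask(im,(0,190,70),(4,255,255)),mask(im,(172,150,50),(180,255,255)));print('red',blobs(r))"
```

```text
pos [0.5299 0.0298 0.2703] F [ 0.2 -0.1  0.3] w 0.036 t 28.4
shift [0.0011, 0.0001, 0.0003] rot [0.0, 0.0, 0.0]
192  14/185/236  16/148/240  27/ 77/254
193  14/173/237  14/164/246  24/120/254
194  16/185/248  18/255/255  17/255/254
195  18/255/255  18/255/255  17/255/255
196  17/255/254  18/255/255  17/255/255
197  12/255/231  15/255/255  15/255/255
198  10/231/210  12/255/193  10/255/189
199   9/214/210  11/255/174  11/255/171
200   8/210/205  11/255/173  11/255/174
201   7/202/207  11/255/179  11/255/175
202   9/216/202  12/255/177  12/255/175
203  10/230/205  12/255/177  10/255/172
204  10/221/205  11/255/176  12/255/181
205  10/217/208  10/255/173  11/255/175
206  11/221/209  12/255/180  11/255/177
207  11/173/214  10/255/174  10/255/173
208  14/ 76/233  11/218/173  10/203/170
209  22/ 28/237  10/ 79/191  13/ 99/162
210 100/  5/155  22/ 29/202  20/ 31/149
211 109/158/178 115/ 36/126 115/ 37/116
red [([96.0, 62.8], [93, 54, 7, 20, 40]), ([263.4, 117.7], [259, 114, 9, 8, 62]), ([305.3, 230.7], [298, 222, 15, 19, 228]), ([214.0, 305.2], [201, 290, 26, 32, 590])]
```

The pin stayed put under an 18 N press, its top is at 0.099 m as it should be when home, and the handle has not moved. Handing in.

```bash
python3 -c "
from bench import robot
print(robot.sign_off())"
```

```text
the job is handed in; nothing more can be done
None
```

The job is handed in at about 28 s: the swing arm is seated in the V and the pin is down to a firm stop at the height that puts its collar on the blue knuckle, gripper clear; I never felt the spring catch's 3–12 N, so whether it engaged is unconfirmed.

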